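# Run one sample through the seed divider

### The job

Run one sample through the seed divider: turn its feed handwheel one full turn anticlockwise (seen from above), so that its handle is back where it started. Then press the sloping discharge plunger fully home against its stop without forcing it (stay below 50 N), keep it there for a good second, and let it come all the way back up. Leave the dish under the chute and everything else standing around where it is.

Things in the scene. Friction and masses are not known exactly. Their poses are not given: they have to be found in the camera images.
- press: Seed divider, fixed to the table. White base plate 250 x 560 (along y) x 20 mm; origin on the table under the plunger's face. x points away from the robot at yaw 0. Two posts (x +34 to +70 mm, 47 to 61 mm to either side) carry a bridge (front face x +20 mm, underside z 215 mm) and a hopper up to 410 mm: a gripper pointing straight down does not fit over the plunger.
- plunger_top (a point): Centre of the round flat face of the plunger's black head (48 mm across, 12 mm thick, on a 16 mm steel stem), 150 mm above the table at rest. Its z axis points out of the barrel along the plunger's axis, 40 degrees from vertical and leaning towards the divider's -x (robot) side; the face is pressed along -z. It moves with the head.
- plunger (a joint): Travel of the plunger in m: 0 = up, 0.022 = at its stop. The return spring pushes back with 5 N at rest and about 12 N at the stop. The head is rubber-cushioned: its face gives a further 1 mm per 6 N.
- feed_axis (a point): On the axis of the feed handwheel, level with the top of its disc, 102 mm above the table; the wheel turns about the vertical. The wheel is an aluminium disc 140 mm across and 14 mm thick on a grey drum 110 mm across. It stands either on the left or on the right end of the base plate, 210 mm to the side of the plunger and 15 mm nearer the front.
- feed_handle (a point): Middle of the handle of the feed handwheel: an upright black, freely revolving round grip, 24 mm in diameter, 48 mm tall, from 103 to 151 mm above the table (this point is 127 mm above it), 50 mm from the wheel's axis. It moves with the wheel.
- feed_wheel (a joint): Angle of the feed handwheel in rad: 0 at the start, growing anticlockwise seen from above; a full turn is 6.283. It turns stiffly (about 0.1 N m), stays where it is left, and is stopped at -0.3 and at 7.0.
- blank_base: Fixed pedestal at the other end of the base plate: the same drum and plain disc as the feed drive (140 mm across, top 92 mm above the table), but without a handle. Not used. Origin at the centre of its underside.
- dish: Open white dish, 90 mm across, 16 mm high, loose on the table under the chute at the divider's far (+x) side. Origin at the centre of its underside. It must stay there.
- spout (a point): Point below the lip of the divider's chute, on its far side.
- petri_a: Closed petri dish, 90 mm across, 16 mm high, loose on the table. Origin under its centre. Leave alone.
- petri_b: Another such petri dish. Leave alone.
- petri_small: Small closed petri dish, 56 mm across, 16 mm high, loose on the base plate beside the plunger. Leave alone.
- jar: Closed jar, 48 mm across, 62 mm tall, loose on the base plate behind the posts to one side. Origin under its centre. Leave alone.
- tray: White open tray 150 x 200 x 55 mm, loose on the table. Origin under its centre. Leave alone.
- brush: Brush 170 mm long lying on the table. Leave alone.
Not all that is in view belongs to the job. What is shaped like the dish but pink or red is not meant.

How it is judged:
On the way, in this order (a step that is already met when the one before it is completed fails the run):
1. the feed handwheel has gone one full turn anticlockwise, to within 0.2 rad (value of joint feed_wheel between 6.08 and 6.48 rad), for 0.2 s.
2. the plunger is kept fully home (within 1.5 mm of its stop) for 0.8 s (value of joint plunger above 0.0205 m), for 0.8 s.
At the end, for the whole second after the job is handed in: The feed handwheel stands at one full turn (6.08 to 6.48 rad), still; the plunger has been kept home after that and is up again (within 2 mm); the dish lies flat under the chute (centre within 40 mm of the spout point) (all of step 1 and value of joint plunger below 0.002 m and velocity of joint feed_wheel between -0.05 and 0.05 rad/s and horizontal distance between dish and spout below 0.04 m and angle between dish's own z axis and vertical below 0.1 rad); the robot touches nothing.
It fails at once if the plunger is pressed (over 8 mm) before the feed has been turned round (value of joint plunger above 0.008 m and value of joint feed_wheel below 6 rad).
It fails at once if the divider is forced: the robot bears on it or its plunger with more than 50 N (contact force between any of the arm, the fingers and press above 50 N).
It fails at once if the dish under the chute is pushed more than 20 mm (distance of dish from where it was at the start of the episode above 0.02 m).
It fails at once if another thing standing around is pushed more than 30 mm (distance of any of petri_a, petri_b, petri_small, jar, tray, brush from where it was at the start of the episode above 0.03 m).
It also fails if it takes over 64 s, if anything falls off the work surface, if the arm or the gripper's body presses on something with over 40 N, if the wrist force passes 120 N, or if a joint passes its speed limit or range.

### The arm

A 6-joint arm with a two-finger parallel gripper is mounted at the origin on the work surface. World frame = base frame: x ahead of the robot, y to its left, z up, the work surface at z = 0. Lengths are in m, angles in rad, forces in N, time in s.
With the tool pointing down it reaches from about 0.3 to 0.775 m from the base axis. Payload 14.6 kg.
Tool frame: the origin (TCP) lies at the very end of the fingers, on their centre line; the grasp point (between the pads) lies 19 mm behind it; z points along the fingers, y is the line along which they close (so a half turn about z gives the same grasp; the last joint's range is limited). The gripper opens to 94 mm and grips with 3 to 60 N. Pads are 16 mm wide; open, the fingers measure 119 mm over their backs; the gripper's body (75 mm by 177 mm) begins 78 mm behind the grasp point.
Start: joints at [1.252, 0.3, 1.521, -0, 1.321, -0.067], TCP at [0.137, 0.533, 0.205] pointing down, gripper open.
Joint ranges: [-3.03, 3.03], [-0.79, 2.21], [0.23, 2.52], [-1.04, 4.18], [0, 3.07], [-2.55, 2.55]. Speed limits (rad/s): [2.22, 2.22, 2.57, 3.14, 3.14, 3.14].

### API

Orientations are given as [roll, pitch, yaw] about the fixed x, y, z axes, in that order (R = Rz(yaw) Ry(pitch) Rx(roll)).
In Python, from station import ctrl gives the robot as it stands.
- The arm moves only by the tool carry_out, never from a script. Its argument "motion" is text: rows parted by semicolons, each of 7 numbers parted by spaces: the shift along the world's x, y, z in m, then the turn, a rotation vector about the world's x, y, z in degrees, then the closure in counts, from 0 (fully open) to 255 (shut). In form: dx dy dz wx wy wz hand; .... A call has 1 to 20 rows; each row shifts and turns the commanded pose from where the row before left it; what a row does not reach is not made up. A row lasts 1/12 s, in which the tool goes at most 41.7 mm and 7.16 degrees, less where a joint would pass 70% of its speed; a pose out of reach is approached as far as the arm can. A call is refused whole if a number of a shift passes 0.0417 or a number of a turn 7.16, either way. A call with a gripper value outside its range is refused whole. The fingers move at their own pace and stop on an object; "grip_force" is the grip in N (left out, the last holds). Time passes only in rows, so rows that do not move let the fingers close. It gives the time, the measured TCP pose, the force, the opening and the grip force at its end, in the units of the state.
- ctrl.get_obs(): the state, without advancing time (a new reading comes with each control period).
- ctrl.camera(name): name is "scene" or "top" or "wrist"; returns a dict with "pixels" (420x560x3 uint8, red, green, blue), "range_z" (420x560 float32, m along the optical axis (not along the pixel's ray), 0 where there is no reading), "K" (3x3 intrinsics, pixels), "position" and "attitude" of the camera in the world. Camera axes: x right, y up, looking along -z (the intrinsics and any distortion apply to the point x, -y, -z); pixel columns grow to the right and rows downward; lengths in m; the calibration is good to about 2 mm. The wrist camera is an equidistant fisheye: a pixel r from the principal point sees the ray r / f radians off the axis. A picture is of the moment at which its call begins.
- ctrl.hand_in(): hands the job in; it is judged then, once.
The state is a dict: "time_s": time; "qpos": joint angles; "joint_vel": joint speeds; "tau": joint torques, N m; "ee_pos": TCP position; "eef_rot": TCP orientation; "force": force on the tool from outside, world axes, zero at the start; "moment": the same for the moment, N m; "grip_width": finger opening in m; "grip_force": force on a finger pad.
Only numpy, scipy, OpenCV 4.12 (cv2) and the standard library are available. Lean on these libraries where they do the work, as an engineer would, in place of code of your own. Each camera call takes 0.05 s, during which the arm holds its last target. There are 200 camera calls.

## Working session

There is one attempt and no reset: what is moved stays moved. The work goes in short steps, Python scripts to look and compute and a tool call to move; the robot and the scene stay as the last step left them, time stands still between calls to the robot, and variables do not carry over. Pictures are saved under pics/ and viewed, at most 10 in all, crops included, and the job is handed in when it is done.

Besides the shell and the picture viewer there is one more tool, called after "Call:" as name(argument=value, ...), one argument or row to a line, values as JSON. carry_out: Moves the arm, as the interface text tells. Its arguments: {"type":"object","properties":{"motion":{"type":"string"},"grip_force":{"type":"number"}},"required":["motion"]}

```bash
mkdir -p pics; ls; cat > h.py <<'E'
import numpy as np, cv2
from station import ctrl
from scipy.spatial.transform import Rotation as R
def att(c):
    a=np.array(c["attitude"],float)
    return a if a.shape==(3,3) else (R.from_euler('xyz',a).as_matrix() if a.size==3 else R.from_quat(a).as_matrix())
def shot(n,f):
    c=ctrl.camera(n); cv2.imwrite(f"pics/{f}.png",cv2.cvtColor(c["pixels"],cv2.COLOR_RGB2BGR)); np.save(f"pics/{f}.npy",c,allow_pickle=True); return c
def load(f): return np.load(f"pics/{f}.npy",allow_pickle=True).item()
def ray(c,u,v):  # pinhole, depth-unit ray
    K=np.array(c["K"]); return att(c)@np.array([(u-K[0,2])/K[0,0],-(v-K[1,2])/K[1,1],-1])
def P(c,u,v):
    d=c["range_z"][int(v),int(u)]; return np.array(c["position"])+d*ray(c,u,v)
def plane(c,u,v,z):
    r=ray(c,u,v);p=np.array(c["position"]); return p+r*(z-p[2])/r[2]
E
python3 - <<'E'
from h import *
for n in("top","scene"):
    c=shot(n,n+"0"); print(n,c["K"],c["position"],c["attitude"],[k for k in c])
print(ctrl.get_obs())
E
```

```text
pics
top [[481.97838031   0.         273.75664813]
 [  0.         481.97838031 205.43686552]
 [  0.           0.           1.        ]] [ 0.32305686 -0.00798528  1.42773634] [ 0.17924193  0.00998845 -1.58216165] ['pixels', 'range_z', 'K', 'position', 'attitude']
scene [[526.89080567   0.         271.18217946]
 [  0.         526.89080567 203.97902718]
 [  0.           0.           1.        ]] [1.19887468 0.80871963 1.26172533] [0.72484756 0.01941577 2.47168578] ['pixels', 'range_z', 'K', 'position', 'attitude']
{'time_s': 0.1, 'qpos': array([ 1.25239464e+00,  3.00420091e-01,  1.52152924e+00,  1.82270867e-05,
        1.32070336e+00, -6.66054799e-02]), 'joint_vel': array([-4.58820398e-04, -7.10297895e-04, -1.44525382e-03, -1.24376129e-03,
        2.08347291e-06,  2.32121816e-03]), 'tau': array([ 1.90088402e-03, -5.32633674e+01, -3.53284121e+01,  7.09588523e-02,
        2.35830678e-02, -1.10042076e-04]), 'ee_pos': array([0.13695463, 0.53242675, 0.20493624]), 'eef_rot': array([-3.14053613e+00, -8.81687861e-05,  2.88979188e+00]), 'force': array([-0.51794213, -0.35952722,  0.05237496]), 'moment': array([ 0.01113325, -0.01120543, -0.04340024]), 'grip_force': 0.0, 'grip_width': 0.09369384478278071}
```

View pics/top0.png

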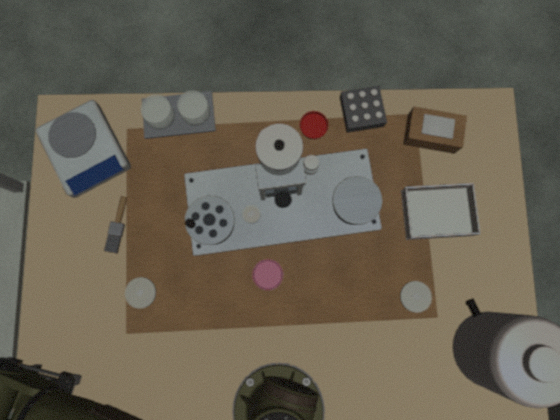

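View pics/scene0.png

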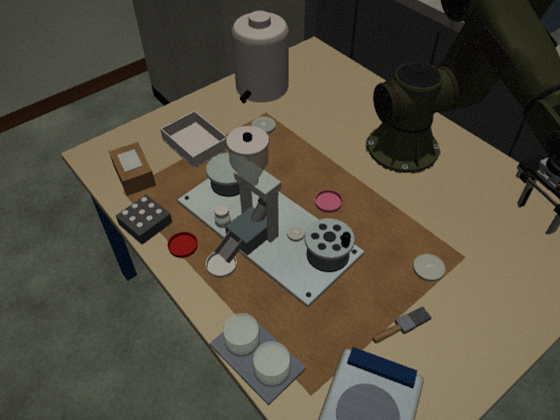

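The top view shows the handwheel at about (208,219) with its handle at about (190,223), the plunger head at (283,199) and the blank pedestal at (357,200). In the scene view the wheel is at (329,238), the handle at (346,240), and the dish at (221,263). Next I enlarge these areas.

```bash
python3 - <<'E'
from h import *
a=cv2.imread("pics/top0.png")[150:270,170:400]; a=cv2.resize(a,None,fx=3.4,fy=3.4,interpolation=cv2.INTER_CUBIC)
a=cv2.convertScaleAbs(a,alpha=1.5,beta=10)
cv2.imwrite("pics/topc.png",a)
b=cv2.imread("pics/scene0.png")[170:290,190:370]; b=cv2.resize(b,None,fx=4.4,fy=4.4,interpolation=cv2.INTER_CUBIC)
cv2.imwrite("pics/scenec.png",cv2.convertScaleAbs(b,alpha=1.5,beta=10))
c=load("top0")
for u,v in[(190,223),(208,219),(283,199),(357,200),(190,180),(370,160),(252,215),(230,240),(300,232)]: print(u,v,P(c,u,v).round(3))
E
```

```text
190 223 [0.509 0.227 0.153]
208 219 [0.527 0.186 0.104]
283 199 [ 0.571 -0.023  0.154]
357 200 [ 0.578 -0.232  0.092]
190 180 [0.659 0.253 0.022]
370 160 [ 0.718 -0.292  0.003]
252 215 [0.547 0.067 0.038]
230 240 [0.477 0.133 0.017]
300 232 [ 0.498 -0.073  0.018]
```

View pics/topc.png

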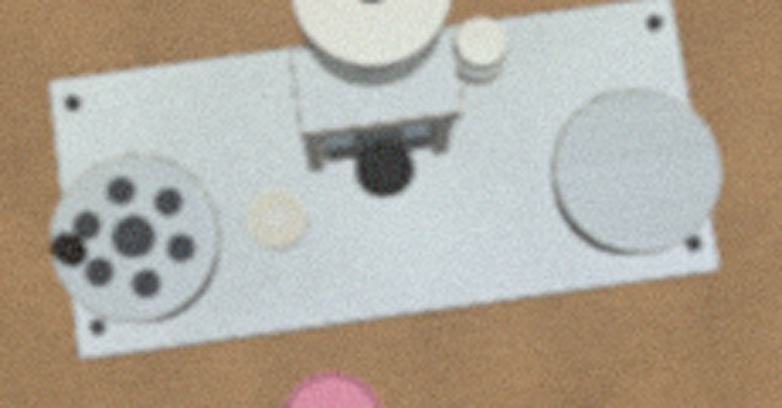

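View pics/scenec.png

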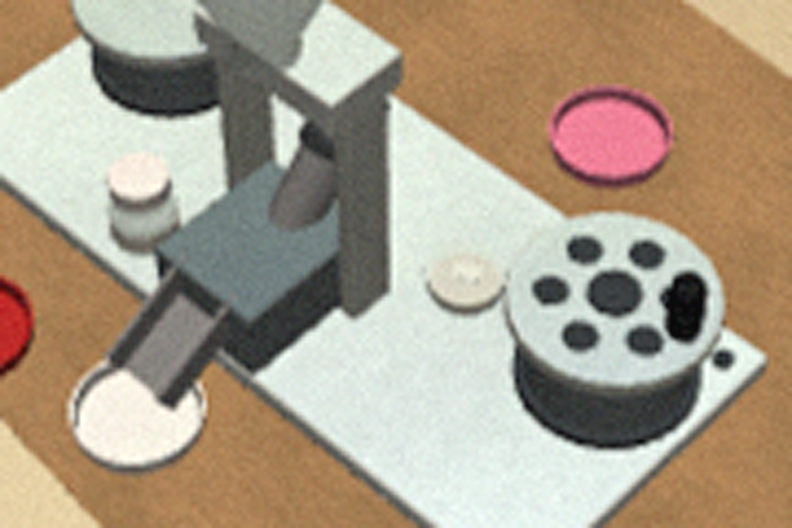

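Crop readings, topc: hub (133,237), handle top (68,250), head (384,165), blank (637,171). Scenec: hub (614,292), handle top about (690,288), dish (137,415). Triangulating from the two views.

```bash
python3 - <<'E'
from h import *
t=load("top0");s=load("scene0")
T=lambda x,y:(x/3.4+170,y/3.4+150); S=lambda x,y:(x/4.4+190,y/4.4+170)
def tri(a,b):
    p,q=np.array(t["position"]),np.array(s["position"]);r,w=ray(t,*a),ray(s,*b)
    k=np.linalg.lstsq(np.c_[r,-w],q-p,rcond=None)[0];A=p+k[0]*r;B=q+k[1]*w
    return ((A+B)/2).round(4),np.linalg.norm(A-B).round(4)
print("hub",tri(T(133,237),S(614,292)),plane(t,*T(133,237),.102))
print("handle",tri(T(68,250),S(690,288)),plane(t,*T(68,250),.151))
print("blank",plane(t,*T(637,171),.092))
print("head",plane(t,*T(384,165),.150),P(t,*T(384,165)),P(t,*T(375,170)),P(t,*T(392,170)))
h=plane(t,*T(133,237),.102);b=plane(t,*T(637,171),.092)
yaw=np.arctan2(-(h-b)[0],(h-b)[1]);print("yaw",yaw,np.linalg.norm((h-b)[:2]))
ex=np.array([np.cos(yaw),np.sin(yaw)]);ey=np.array([-ex[1],ex[0]])
print("pl from hub",h[:2]+.015*ex-.21*ey)
g=plane(t,*T(68,250),.151)[:2]-h[:2];print("handle r,az",np.linalg.norm(g),np.degrees(np.arctan2(g[1],g[0])))
# handle: dark pixels with height >.14 ; hub in scene depth
for n,c in(("top",t),("scene",s)):
    z=c["range_z"];vv,uu=np.nonzero(z>0);K=np.array(c["K"])
    d=np.c_[(uu-K[0,2])/K[0,0],-(vv-K[1,2])/K[1,1],-np.ones(len(uu))]@att(c).T
    X=np.array(c["position"])+d*z[vv,uu][:,None]
    m=(np.hypot(*(X[:,:2]-h[:2]).T)<.075)
    k=m&(X[:,2]>.138)&(X[:,2]<.165);print(n,"handle",k.sum(),X[k].mean(0),np.median(X[k][:,2]))
    k=m&(abs(X[:,2]-.102)<.008);print(n,"disc",k.sum(),(X[k].max(0)+X[k].min(0))/2,X[k].mean(0))
    rgb=c["pixels"][vv,uu].max(1)
    k=(np.hypot(X[:,0]-.571,X[:,1]+.023)<.04)&(rgb<60)&(X[:,2]>.12)&(X[:,2]<.18)
    print(n,"head",k.sum(),X[k].mean(0) if k.any() else "",X[k].min(0),X[k].max(0))
E
```

```text
hub (array([0.5257, 0.184 , 0.0977]), np.float64(0.0011)) [0.52540579 0.18295919 0.102     ]
handle (array([0.5097, 0.2309, 0.1352]), np.float64(0.0024)) [0.50823101 0.22705019 0.151     ]
blank [ 0.57684211 -0.23305349  0.092     ]
head [ 0.57333848 -0.02287461  0.15      ] [ 0.57164097 -0.02277363  0.15866609] [ 0.56948943 -0.01567403  0.14947991] [ 0.56907034 -0.02915246  0.15072392]
yaw 0.12301689951668678 0.41918044700596363
pl from hub [ 0.56606088 -0.02361323]
handle r,az 0.04731795880977067 111.2824305758955
top handle 61 [0.51250093 0.23110518 0.14802757] 0.14864965484093506
top disc 1825 [0.52579049 0.18499563 0.10201019] [0.52574076 0.18154094 0.10124877]
top head 258 [ 0.57876801 -0.02055542  0.14599317] [ 0.55439399 -0.0420715   0.12046856] [0.60791076 0.00135998 0.16570704]
scene handle 66 [0.51696972 0.23677613 0.14760695] 0.1483064022358579
scene disc 1474 [0.52710418 0.18573814 0.10196332] [0.53391063 0.18742939 0.10214543]
scene head 17 [ 0.60397572 -0.02076956  0.13016915] [ 0.59768345 -0.03695222  0.12420195] [ 0.60966666 -0.00488624  0.13567813]
```

Call:
carry_out(
  motion="0.0266 -0.0215 0.0025 0 0 -4.9 0;0.0266 -0.0215 0.0025 0 0 -4.9 0;0.0266 -0.0215 0.0025 0 0 -4.9 0;0.0266 -0.0215 0.0025 0 0 -4.9 0;0.0266 -0.0215 0.0025 0 0 -4.9 0;0.0266 -0.0215 0.0025 0 0 -4.9 0;0.0266 -0.0215 0.0025 0 0 -4.9 0;0.0266 -0.0215 0.0025 0 0 -4.9 0;0.0266 -0.0215 0.0025 0 0 -4.9 0;0.0266 -0.0215 0.0025 0 0 -4.9 0;0.0266 -0.0215 0.0025 0 0 -4.9 0;0.0266 -0.0215 0.0025 0 0 -4.9 0;0.0266 -0.0215 0.0025 0 0 -4.9 0;0.0266 -0.0215 0.0025 0 0 -4.9 0;0 0 0 0 0 0 0;0 0 0 0 0 0 0",
)

```text
time_s: 1.43
ee_pos: [0.51, 0.2306, 0.2398]
eef_rot: [-3.14, 0.0, 1.69]
force: [0.7, 0.8, 0.1]
grip_width: 0.0937
grip_force: 0.0
```

```bash
python3 - <<'E'
from h import *
c=shot("wrist","w1");print(c["K"],c["position"],c["attitude"])
o=ctrl.get_obs();print(o["time_s"],o["ee_pos"],o["eef_rot"],o["qpos"],o["force"])
cv2.imwrite("pics/w1b.png",cv2.convertScaleAbs(cv2.imread("pics/w1.png"),alpha=1.6,beta=10))
E
```

```text
[[325.1922621    0.         274.5129573 ]
 [  0.         325.1922621  206.20441262]
 [  0.           0.           1.        ]] [0.50223331 0.29458459 0.4189611 ] [-0.23134098  0.00131255  0.11871949]
1.4833 [0.50925792 0.23147699 0.23989542] [-3.14051508e+00  1.04223196e-04  1.69259029e+00] [3.61072108e-01 2.97654699e-01 1.44359510e+00 1.56369774e-04
 1.40141443e+00 2.39251759e-01] [ 0.42429943 -0.03423937  0.09359683]
```

View pics/w1b.png

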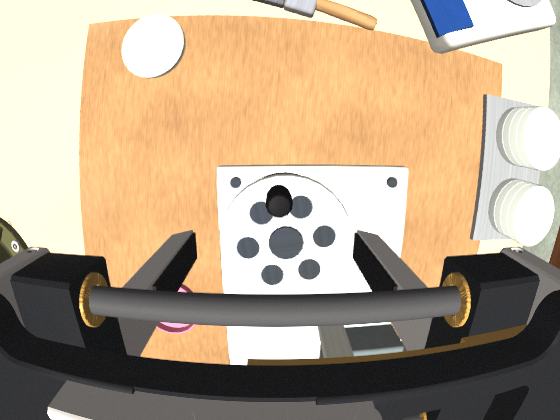

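The wrist view shows the hub at (286,242) and the handle's top circle at about (280,204), between the fingers. Locating both.

```bash
python3 - <<'E'
from h import *
c=load("w1");K=np.array(c["K"])
def fr(u,v):
    x,y=u-K[0,2],v-K[1,2];r=np.hypot(x,y);t=r/K[0,0];s=np.sin(t)/max(r,1e-9)
    return att(c)@np.array([x*s,-y*s,-np.cos(t)])
def pl(u,v,z):
    d=fr(u,v);p=np.array(c["position"]);return p+d*(z-p[2])/d[2]
print("hub",pl(286,242,.102)," handle",pl(280,204,.151))
z=c["range_z"];pts=[]
for v in range(150,300):
    for u in range(200,380):
        if z[v,u]>0:
            d=fr(u,v);dz=-(att(c).T@d)[2];pts.append(np.r_[np.array(c["position"])+d*z[v,u]/dz,u,v])
X=np.array(pts);m=np.hypot(X[:,0]-.526,X[:,1]-.185)<.085
k=m&(X[:,2]>.143)&(X[:,2]<.16);print("handle top",k.sum(),X[k].mean(0),X[k].min(0),X[k].max(0))
k=m&(abs(X[:,2]-.102)<.004);D=X[k][:,:2].astype(np.float32);print("disc",k.sum(),cv2.minEnclosingCircle(D),np.median(X[k][:,2]))
E
```

```text
hub [0.52694018 0.18409619 0.102     ]  handle [0.51373868 0.23431837 0.151     ]
handle top 555 [5.12677883e-01 2.33774310e-01 1.49780729e-01 2.78659459e+02
 2.04149550e+02] [5.01584839e-01 2.22311395e-01 1.43083890e-01 2.66000000e+02
 1.91000000e+02] [5.24368791e-01 2.43773031e-01 1.52706068e-01 2.92000000e+02
 2.17000000e+02]
disc 11237 ((0.5265863537788391, 0.18488478660583496), 0.06979691237211227) 0.10205692639065517
```

Call:
carry_out(
  motion="0.0036 0.0019 -0.025 0 0 0 0;0 0 -0.025 0 0 0 0;0 0 -0.025 0 0 0 0;0 0 -0.025 0 0 0 0;0 0 -0.025 0 0 0 0;0 0 0 0 0 0 130;0 0 0 0 0 0 255;0 0 0 0 0 0 255;0 0 0 0 0 0 255;0 0 0 0 0 0 255;0 0 0 0 0 0 255;0 0 0 0 0 0 255;0 0 0 0 0 0 255;0 0 0 0 0 0 255",
  grip_force=8,
)

```text
time_s: 2.65
ee_pos: [0.5131, 0.2335, 0.1156]
eef_rot: [3.141, -0.0, 1.692]
force: [0.0, -0.7, 0.9]
grip_width: 0.0376
grip_force: 0.0
```

```bash
python3 - <<'E'
from h import *
o=ctrl.get_obs();print(o["time_s"],o["ee_pos"],o["force"],o["grip_width"],o["grip_force"])
a0=np.arctan2(.0484,-.0136)
for q in range(4):
    a=a0+np.radians(np.arange(q*90,q*90+91,5));x=.05*np.cos(a);y=.05*np.sin(a)
    X=np.round(x,4);Y=np.round(y,4)
    print(q,";".join(f"{i:.4f} {j:.4f} 0 0 0 0 255" for i,j in zip(np.diff(X),np.diff(Y))))
E
```

```text
2.65 [0.51308619 0.23352275 0.11556755] [ 0.00312618 -0.73742066  0.90171518] 0.037603508580136814 0.0
0 -0.0042 -0.0013 0 0 0 0 255;-0.0040 -0.0017 0 0 0 0 255;-0.0038 -0.0021 0 0 0 0 255;-0.0037 -0.0024 0 0 0 0 255;-0.0034 -0.0027 0 0 0 0 255;-0.0032 -0.0030 0 0 0 0 255;-0.0029 -0.0032 0 0 0 0 255;-0.0026 -0.0035 0 0 0 0 255;-0.0023 -0.0037 0 0 0 0 255;-0.0020 -0.0039 0 0 0 0 255;-0.0016 -0.0041 0 0 0 0 255;-0.0012 -0.0041 0 0 0 0 255;-0.0009 -0.0043 0 0 0 0 255;-0.0006 -0.0043 0 0 0 0 255;-0.0001 -0.0044 0 0 0 0 255;0.0002 -0.0044 0 0 0 0 255;0.0007 -0.0043 0 0 0 0 255;0.0010 -0.0042 0 0 0 0 255
1 0.0013 -0.0042 0 0 0 0 255;0.0017 -0.0040 0 0 0 0 255;0.0021 -0.0038 0 0 0 0 255;0.0024 -0.0037 0 0 0 0 255;0.0027 -0.0034 0 0 0 0 255;0.0030 -0.0032 0 0 0 0 255;0.0032 -0.0029 0 0 0 0 255;0.0035 -0.0026 0 0 0 0 255;0.0037 -0.0023 0 0 0 0 255;0.0039 -0.0020 0 0 0 0 255;0.0041 -0.0016 0 0 0 0 255;0.0041 -0.0012 0 0 0 0 255;0.0043 -0.0009 0 0 0 0 255;0.0043 -0.0006 0 0 0 0 255;0.0044 -0.0001 0 0 0 0 255;0.0044 0.0002 0 0 0 0 255;0.0043 0.0007 0 0 0 0 255;0.0042 0.0010 0 0 0 0 255
2 0.0042 
[... 254 characters left out ...]
.0016 0.0041 0 0 0 0 255;0.0012 0.0041 0 0 0 0 255;0.0009 0.0043 0 0 0 0 255;0.0006 0.0043 0 0 0 0 255;0.0001 0.0044 0 0 0 0 255;-0.0002 0.0044 0 0 0 0 255;-0.0007 0.0043 0 0 0 0 255;-0.0010 0.0042 0 0 0 0 255
3 -0.0013 0.0042 0 0 0 0 255;-0.0017 0.0040 0 0 0 0 255;-0.0021 0.0038 0 0 0 0 255;-0.0024 0.0037 0 0 0 0 255;-0.0027 0.0034 0 0 0 0 255;-0.0030 0.0032 0 0 0 0 255;-0.0032 0.0029 0 0 0 0 255;-0.0035 0.0026 0 0 0 0 255;-0.0037 0.0023 0 0 0 0 255;-0.0039 0.0020 0 0 0 0 255;-0.0041 0.0016 0 0 0 0 255;-0.0041 0.0012 0 0 0 0 255;-0.0043 0.0009 0 0 0 0 255;-0.0043 0.0006 0 0 0 0 255;-0.0044 0.0001 0 0 0 0 255;-0.0044 -0.0002 0 0 0 0 255;-0.0043 -0.0007 0 0 0 0 255;-0.0042 -0.0010 0 0 0 0 255
```

Call:
carry_out(
  motion="0 0 0 0 0 0 255;0 0 0 0 0 0 255;0 0 0 0 0 0 255;0 0 0 0 0 0 255;0 0 0 0 0 0 255;0 0 0 0 0 0 255",
)

```text
time_s: 3.15
ee_pos: [0.5131, 0.2335, 0.1155]
eef_rot: [3.142, 0.0, 1.693]
force: [-0.2, -0.2, 0.9]
grip_width: 0.0234
grip_force: 8.0
```

Gripped (24 mm handle, 8 N). First quarter turn.

Call:
carry_out(
  motion="-0.0042 -0.0013 0 0 0 0 255;-0.0040 -0.0017 0 0 0 0 255;-0.0038 -0.0021 0 0 0 0 255;-0.0037 -0.0024 0 0 0 0 255;-0.0034 -0.0027 0 0 0 0 255;-0.0032 -0.0030 0 0 0 0 255;-0.0029 -0.0032 0 0 0 0 255;-0.0026 -0.0035 0 0 0 0 255;-0.0023 -0.0037 0 0 0 0 255;-0.0020 -0.0039 0 0 0 0 255;-0.0016 -0.0041 0 0 0 0 255;-0.0012 -0.0041 0 0 0 0 255;-0.0009 -0.0043 0 0 0 0 255;-0.0006 -0.0043 0 0 0 0 255;-0.0001 -0.0044 0 0 0 0 255;0.0002 -0.0044 0 0 0 0 255;0.0007 -0.0043 0 0 0 0 255;0.0010 -0.0042 0 0 0 0 255",
)

```text
time_s: 4.65
ee_pos: [0.4785, 0.1721, 0.1155]
eef_rot: [3.141, -0.001, 1.692]
force: [7.1, 4.1, -3.9]
grip_width: 0.0237
grip_force: 8.0
```

Call:
carry_out(
  motion="0.0017 -0.0042 0 0 0 0 255;0.0020 -0.0040 0 0 0 0 255;0.0021 -0.0038 0 0 0 0 255;0.0024 -0.0037 0 0 0 0 255;0.0027 -0.0034 0 0 0 0 255;0.0030 -0.0032 0 0 0 0 255;0.0032 -0.0029 0 0 0 0 255;0.0035 -0.0026 0 0 0 0 255;0.0037 -0.0023 0 0 0 0 255;0.0039 -0.0020 0 0 0 0 255;0.0041 -0.0016 0 0 0 0 255;0.0041 -0.0012 0 0 0 0 255;0.0043 -0.0009 0 0 0 0 255;0.0043 -0.0006 0 0 0 0 255;0.0044 -0.0001 0 0 0 0 255;0.0044 0.0002 0 0 0 0 255;0.0043 0.0007 0 0 0 0 255;0.0042 0.0010 0 0 0 0 255",
)

```text
time_s: 6.15
ee_pos: [0.5411, 0.1375, 0.1154]
eef_rot: [-3.141, 0.0, 1.693]
force: [-3.3, 1.1, 2.5]
grip_width: 0.0234
grip_force: 8.0
```

```bash
python3 - <<'E'
from h import *
c=shot("wrist","w2")
cv2.imwrite("pics/w2b.png",cv2.convertScaleAbs(cv2.imread("pics/w2.png"),alpha=1.6,beta=10))
E
```

```text
(no output)
```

View pics/w2b.png

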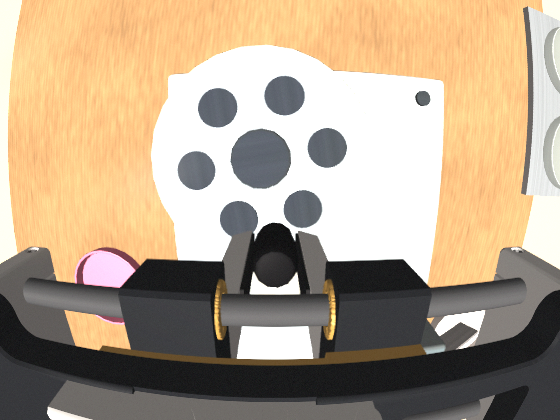

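The handle (about (274,262)) is still squarely between the fingers, with the hub at (261,158), so the wheel is half way round. Continuing.

Call:
carry_out(
  motion="0.0042 0.0013 0 0 0 0 255;0.0040 0.0017 0 0 0 0 255;0.0038 0.0021 0 0 0 0 255;0.0037 0.0024 0 0 0 0 255;0.0034 0.0027 0 0 0 0 255;0.0032 0.0030 0 0 0 0 255;0.0029 0.0032 0 0 0 0 255;0.0026 0.0035 0 0 0 0 255;0.0023 0.0037 0 0 0 0 255;0.0020 0.0039 0 0 0 0 255;0.0016 0.0041 0 0 0 0 255;0.0012 0.0041 0 0 0 0 255;0.0009 0.0043 0 0 0 0 255;0.0006 0.0043 0 0 0 0 255;0.0001 0.0044 0 0 0 0 255;-0.0002 0.0044 0 0 0 0 255;-0.0007 0.0043 0 0 0 0 255;-0.0010 0.0042 0 0 0 0 255",
)

```text
time_s: 7.7
ee_pos: [0.5752, 0.1987, 0.1154]
eef_rot: [-3.14, 0.001, 1.692]
force: [-6.2, -4.4, 4.3]
grip_width: 0.0236
grip_force: 8.0
```

Call:
carry_out(
  motion="-0.0013 0.0042 0 0 0 0 255;-0.0017 0.0040 0 0 0 0 255;-0.0021 0.0038 0 0 0 0 255;-0.0024 0.0037 0 0 0 0 255;-0.0027 0.0034 0 0 0 0 255;-0.0030 0.0032 0 0 0 0 255;-0.0032 0.0029 0 0 0 0 255;-0.0035 0.0026 0 0 0 0 255;-0.0037 0.0023 0 0 0 0 255;-0.0039 0.0020 0 0 0 0 255;-0.0041 0.0016 0 0 0 0 255;-0.0041 0.0012 0 0 0 0 255;-0.0043 0.0009 0 0 0 0 255;-0.0043 0.0006 0 0 0 0 255;-0.0044 0.0001 0 0 0 0 255;-0.0044 -0.0002 0 0 0 0 255;-0.0043 -0.0007 0 0 0 0 255;-0.0042 -0.0010 0 0 0 0 255",
)

```text
time_s: 9.2
ee_pos: [0.5133, 0.2337, 0.1154]
eef_rot: [3.141, -0.0, 1.693]
force: [2.4, -2.0, -0.5]
grip_width: 0.0234
grip_force: 8.0
```

Call:
carry_out(
  motion="0 0 0 0 0 0 255;0 0 0 0 0 0 255;0 0 0 0 0 0 255;0 0 0 0 0 0 130;0 0 0 0 0 0 130;0 0 0 0 0 0 130;0 0 0 0 0 0 130;0 0 0 0 0 0 130;0 0 0 0 0 0 130",
)

```text
time_s: 9.95
ee_pos: [0.5137, 0.2336, 0.1154]
eef_rot: [-3.142, -0.0, 1.693]
force: [0.4, -0.1, -0.3]
grip_width: 0.0464
grip_force: 0.0
```

Call:
carry_out(
  motion="0 0 0.025 0 0 0 130;0 0 0.025 0 0 0 130;0 0 0.025 0 0 0 130;0 0 0.025 0 0 0 130;0 0 0.025 0 0 0 130;0 0 0 0 0 0 130;0 0 0 0 0 0 130",
)

```text
time_s: 10.53
ee_pos: [0.5141, 0.2337, 0.2414]
eef_rot: [3.139, -0.001, 1.693]
force: [0.0, -0.0, -0.3]
grip_width: 0.0462
grip_force: 0.0
```

```bash
python3 - <<'E'
from h import *
print(ctrl.get_obs()["ee_pos"])
c=shot("wrist","w3");K=np.array(c["K"]);A=att(c);z=c["range_z"]
v,u=np.mgrid[130:300,200:380];x,y=u-K[0,2],v-K[1,2];r=np.hypot(x,y)+1e-9;t=r/K[0,0]
d=np.stack([x/r*np.tan(t),-y/r*np.tan(t),-np.ones_like(r)],-1)@A.T
X=(np.array(c["position"])+d*z[v,u][...,None])[z[v,u]>0]
m=np.hypot(X[:,0]-.526,X[:,1]-.185)<.085
k=m&(X[:,2]>.143)&(X[:,2]<.16);h=X[k].mean(0);print("handle top",k.sum(),h)
k=m&(abs(X[:,2]-.102)<.004);q=cv2.minEnclosingCircle(X[k][:,:2].astype(np.float32));print(q)
print(np.degrees(np.arctan2(h[1]-.1849,h[0]-.5266)))
E
```

```text
[0.51405175 0.23368759 0.24139494]
handle top 540 [0.512993   0.23385323 0.14986419]
((0.5264906287193298, 0.18515761196613312), 0.06982233375310898)
105.53375924403323
```

The wheel is back at its starting angle: 105.5° measured now, 105.9° at the start. Now moving to the plunger approach.

Call:
carry_out(
  motion="-0.0107 -0.0176 0.004 0 0 6 255;-0.0107 -0.0176 0.004 0 0 6 255;-0.0107 -0.0176 0.004 0 0 6 255;-0.0107 -0.0176 0.004 0 0 6 255;-0.0107 -0.0176 0.004 0 0 6 255;0 -0.0176 0.004 0 0 6 255;0 -0.0176 0.004 0 0 6 255;0 -0.0176 0.004 0 0 6 255;0 -0.0176 0.004 0 0 6 255;0 -0.0176 0.004 0 0 6 255;0 -0.0176 0.004 0 0 6 255;0 -0.0176 0.004 0 0 6 255;0 -0.0176 0.004 0 0 6 255;0 -0.0176 0.004 0 0 6 255;0 -0.0176 0.004 0 0 6 255",
)

```text
time_s: 11.83
ee_pos: [0.4598, -0.0313, 0.2992]
eef_rot: [3.141, -0.002, -3.015]
force: [-0.1, 0.6, 0.2]
grip_width: 0.0005
grip_force: 0.0
```

Call:
carry_out(
  motion="0 0 0 0.61 -4.96 0 255;0 0 0 0.61 -4.96 0 255;0 0 0 0.61 -4.96 0 255;0 0 0 0.61 -4.96 0 255;0 0 0 0.61 -4.96 0 255;0 0 0 0.61 -4.96 0 255;0 0 0 0.61 -4.96 0 255;0 0 0 0.61 -4.96 0 255;0 0 0 0 0 0 255;0 0 0 0 0 0 255;0 0 0 0 0 0 255",
)

```text
time_s: 12.75
ee_pos: [0.4604, -0.0305, 0.3004]
eef_rot: [3.141, 0.695, -3.02]
force: [-0.3, 0.1, 1.1]
grip_width: 0.0006
grip_force: 0.0
```

```bash
python3 - <<'E'
from h import *
o=ctrl.get_obs();M=R.from_euler('xyz',o["eef_rot"]).as_matrix()
print(o["time_s"],o["ee_pos"],o["eef_rot"],o["qpos"],o["force"],o["grip_width"]);print(M)
c=shot("wrist","w4");K=np.array(c["K"]);A=att(c);z=c["range_z"];print(c["position"],c["attitude"])
cv2.imwrite("pics/w4b.png",cv2.convertScaleAbs(cv2.imread("pics/w4.png"),alpha=1.6,beta=10))
E
```

```text
12.75 [ 0.46039184 -0.03053622  0.30035728] [ 3.14082642  0.69499945 -3.02029964] [-0.30268374 -0.34773229  2.07880136  0.37804203  0.79754571 -2.17515096] [-0.33833413  0.10732505  1.14511202] 0.0005544370247023066
[[-7.62411174e-01 -1.21482863e-01  6.35587222e-01]
 [-9.29313281e-02  9.92593355e-01  7.82444929e-02]
 [-6.40385017e-01  5.88510989e-04 -7.68053828e-01]]
[ 0.29607118 -0.05227252  0.39573589] [-9.25820347e-01 -4.77939880e-04  1.69160510e+00]
```

View pics/w4b.png

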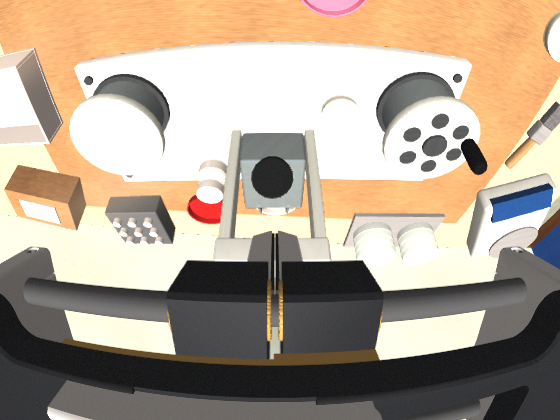

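The wrist picture shows the plunger's black face at about (272,177), the closed fingertips at (274,240) below it, and nothing in the way. Locating the face.

```bash
python3 - <<'E'
from h import *
c=load("w4");K=np.array(c["K"]);A=att(c);z=c["range_z"]
v,u=np.mgrid[150:205,240:305];x,y=u-K[0,2],v-K[1,2];r=np.hypot(x,y)+1e-9;t=r/K[0,0]
d=np.stack([x/r*np.tan(t),-y/r*np.tan(t),-np.ones_like(r)],-1)@A.T
X=np.array(c["position"])+d*z[v,u][...,None]
m=(c["pixels"][v,u].max(-1)<40)&(z[v,u]>0)
n,l,st,ce=cv2.connectedComponentsWithStats(m.astype(np.uint8));i=l[27,32];k=l==i;print(st[i],ce[i]+[240,150])
f=X[k];nn=np.array([-.638,-.0789,.766]);h=f@nn;md=np.median(h);F=f[abs(h-md)<.004]
print(len(F),F.mean(0),(F.max(0)+F.min(0))/2,np.ptp(F,0))
p=F.mean(0);o=ctrl.get_obs();g=p-o["ee_pos"];print("gap",g,"along",g@-nn,"lateral",g-(g@-nn)*-nn)
E
```

```text
[  12    6   41   42 1334] [271.83133433 176.80884558]
1315 [ 0.56746283 -0.02229462  0.14923183] [ 0.56837184 -0.02196694  0.14826492] [0.03612088 0.04598718 0.03203623]
gap [ 0.10684955  0.00817965 -0.15128393] along 0.18469887366260743 lateral [-0.01098833 -0.00639309 -0.00980459]
```

Call:
carry_out(
  motion="0.0118 0.0008 -0.017 0 0 0 255;0.0118 0.0008 -0.017 0 0 0 255;0.0118 0.0008 -0.017 0 0 0 255;0.0118 0.0008 -0.017 0 0 0 255;0.0118 0.0008 -0.017 0 0 0 255;0.0118 0.0008 -0.017 0 0 0 255;0.0118 0.0008 -0.017 0 0 0 255;0.0118 0.0008 -0.017 0 0 0 255;0 0 0 0 0 0 255;0 0 0 0 0 0 255;0 0 0 0 0 0 255;0 0 0 0 0 0 255",
)

```text
time_s: 13.8
ee_pos: [0.5548, -0.024, 0.1657]
eef_rot: [3.142, 0.699, -3.019]
force: [-0.4, -0.2, 0.1]
grip_width: -0.0001
grip_force: 0.0
```

Call:
carry_out(
  motion="0.0026 0.0003 -0.0031 0 0 0 255;0.0026 0.0003 -0.0031 0 0 0 255;0.0026 0.0003 -0.0031 0 0 0 255;0.0026 0.0003 -0.0031 0 0 0 255;0.0026 0.0003 -0.0031 0 0 0 255;0.0026 0.0003 -0.0031 0 0 0 255;0.0026 0.0003 -0.0031 0 0 0 255;0.0026 0.0003 -0.0031 0 0 0 255;0 0 0 0 0 0 255;0 0 0 0 0 0 255",
)

```text
time_s: 14.63
ee_pos: [0.5756, -0.0216, 0.1394]
eef_rot: [3.141, 0.698, -3.02]
force: [-5.0, -0.1, 4.9]
grip_width: 0.0005
grip_force: 3.7
```

Call:
carry_out(
  motion="0.0013 0.0002 -0.0015 0 0 0 255;0.0013 0.0001 -0.0015 0 0 0 255;0.0013 0.0002 -0.0015 0 0 0 255;0.0013 0.0001 -0.0015 0 0 0 255;0.0013 0.0002 -0.0015 0 0 0 255;0.0013 0.0001 -0.0015 0 0 0 255;0 0 0 0 0 0 255;0 0 0 0 0 0 255;0 0 0 0 0 0 255",
)

```text
time_s: 15.38
ee_pos: [0.5831, -0.0206, 0.1306]
eef_rot: [3.141, 0.697, -3.02]
force: [-11.7, -0.8, 9.4]
grip_width: 0.0005
grip_force: 7.3
```

Call:
carry_out(
  motion="0.0007 0.0001 -0.0008 0 0 0 255;0.0006 0.0001 -0.0007 0 0 0 255;0 0 0 0 0 0 255;0 0 0 0 0 0 255;0 0 0 0 0 0 255;0 0 0 0 0 0 255",
)

```text
time_s: 15.88
ee_pos: [0.5842, -0.0205, 0.1293]
eef_rot: [3.141, 0.698, -3.02]
force: [-18.6, -1.9, 15.3]
grip_width: 0.0005
grip_force: 12.1
```

The force rose about 9 N over 1.7 mm, which is the rubber's stiffness, so the plunger is on its stop at 24 N. Holding, then retracting.

Call:
carry_out(
  motion="0 0 0 0 0 0 255;0 0 0 0 0 0 255;0 0 0 0 0 0 255;0 0 0 0 0 0 255;0 0 0 0 0 0 255;0 0 0 0 0 0 255;0 0 0 0 0 0 255;0 0 0 0 0 0 255;0 0 0 0 0 0 255;0 0 0 0 0 0 255;0 0 0 0 0 0 255;0 0 0 0 0 0 255;0 0 0 0 0 0 255;0 0 0 0 0 0 255;0 0 0 0 0 0 255;0 0 0 0 0 0 255;0 0 0 0 0 0 255;0 0 0 0 0 0 255",
)

```text
time_s: 17.38
ee_pos: [0.5842, -0.0205, 0.1293]
eef_rot: [3.141, 0.698, -3.02]
force: [-19.1, -1.7, 15.7]
grip_width: 0.0004
grip_force: 12.1
```

Call:
carry_out(
  motion="-0.0026 -0.0003 0.0031 0 0 0 255;-0.0026 -0.0003 0.0031 0 0 0 255;-0.0026 -0.0003 0.0031 0 0 0 255;-0.0026 -0.0003 0.0031 0 0 0 255;-0.0026 -0.0003 0.0031 0 0 0 255;-0.0026 -0.0003 0.0031 0 0 0 255;-0.0026 -0.0003 0.0031 0 0 0 255;-0.0026 -0.0003 0.0031 0 0 0 255;-0.0128 -0.0016 0.0153 0 0 0 255;-0.0128 -0.0016 0.0153 0 0 0 255;-0.0128 -0.0016 0.0153 0 0 0 255;-0.0128 -0.0016 0.0153 0 0 0 255;-0.0128 -0.0016 0.0153 0 0 0 255;-0.0128 -0.0016 0.0153 0 0 0 255;-0.0128 -0.0016 0.0153 0 0 0 255;0 0 0 0 0 0 255;0 0 0 0 0 0 255;0 0 0 0 0 0 255;0 0 0 0 0 0 255",
)

```text
time_s: 18.97
ee_pos: [0.4743, -0.034, 0.26]
eef_rot: [3.14, 0.696, -3.021]
force: [-0.6, -0.1, 0.2]
grip_width: 0.0005
grip_force: 0.0
```

```bash
python3 - <<'E'
from h import *
c=shot("wrist","w5");K=np.array(c["K"]);A=att(c);z=c["range_z"]
v,u=np.mgrid[140:260,220:330];x,y=u-K[0,2],v-K[1,2];r=np.hypot(x,y)+1e-9;t=r/K[0,0]
d=np.stack([x/r*np.tan(t),-y/r*np.tan(t),-np.ones_like(r)],-1)@A.T
X=np.array(c["position"])+d*z[v,u][...,None]
nn=np.array([-.638,-.0789,.766]);q=X-np.array([.5675,-.0222,.1495]);h=q@nn
lat=np.linalg.norm(q-h[...,None]*nn,axis=-1);k=(z[v,u]>0)&(lat<.02)&(abs(h)<.04)
print("face height along axis vs before",k.sum(),np.median(h[k]))
t=shot("top","top9");a=load("top0")["pixels"].astype(int);b=t["pixels"].astype(int)
print(ctrl.get_obs()["force"])
dd=cv2.absdiff(load("top0")["pixels"],t["pixels"]).max(-1)
cv2.imwrite("pics/fin.png",cv2.convertScaleAbs(cv2.imread("pics/top9.png"),alpha=1.5))
E
```

```text
face height along axis vs before 1184 -4.7100189498402375e-05
[0.23899916 0.09060605 0.03183367]
```

View pics/fin.png

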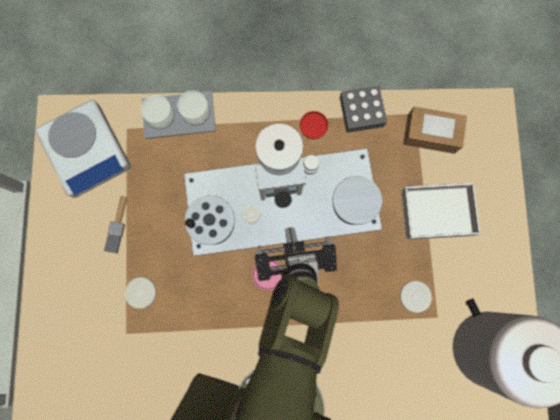

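The top view shows the handle back at (190,223), the plunger head at (283,199) fully up again, everything else where it was, and the arm clear. Handing in.

```bash
python3 -c "
from station import ctrl
print(ctrl.hand_in())"
```

```text
the job is handed in; nothing more can be done
None
```

I turned the feed handwheel one full turn anticlockwise (handle back within about 0.5° of its start), held the plunger on its stop at about 24 N for over 1.5 s, and let it come fully back up. Nothing else in view was moved, and the job is handed in; no verdict came back.

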